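# Sweep the used tube caps into the collecting tray

### The arm

A 6-joint arm with a two-finger parallel gripper is mounted at the origin on the work surface. World frame = base frame: x ahead of the robot, y to its left, z up, the work surface at z = 0. Lengths are in m, angles in degrees, forces in N, time in s.
With the tool pointing down it reaches from about 0.3 to 0.75 m from the base axis. Payload 8.5 kg.
Tool frame: the origin (TCP) lies at the very end of the fingers, on their centre line; the grasp point (between the pads) lies 19 mm behind it; z points along the fingers, y is the line along which they close (so a half turn about z gives the same grasp; the last joint's range is limited). The gripper opens to 85 mm and grips with 20 to 120 N. Pads are 22 mm wide; open, the fingers measure 114 mm over their backs; the gripper's body (76 mm by 85 mm) begins 54 mm behind the grasp point. The pads swing forward as they close: fully open they stand 13 mm farther back than shut.
Start: joints at [54.987, 21.807, 74.336, -0, 83.858, -12.336], TCP at [0.212, 0.507, 0.231] pointing down, gripper open.
Joint ranges: [-178.18, 178.18], [-50.72, 133.34], [12.68, 142.11], [-81.47, 261.47], [9.98, 163.14], [-165.26, 165.26]. Speed limits (degrees/s): [136.94, 136.94, 180, 180, 180, 180].

### API

Orientations are given as a 3x3 rotation matrix whose columns are the frame's x, y, z axes.
In Python, from rig import observe, cams, ticket gives the robot as it stands.
- The arm moves only by the tool move_arm, never from a script. Its arguments are lists of equal length, an entry for each row: "jaw": the finger opening in cm, from 0 to 8.54; "dp": the shift along the tool's x, y, z in cm, a list of three; "turn": the turn, a rotation vector about the tool's x, y, z in rad, a list of three. In form: {"jaw": [jaw, ...], "dp": [[tx, ty, tz], ...], "turn": [[wx, wy, wz], ...]}. A call has 1 to 12 rows; each row shifts and turns the commanded pose from where the row before left it, along the tool's axes as they then stand; what a row does not reach is not made up. A row lasts 1/12 s, in which the tool goes at most 41.7 mm and 7.16 degrees, less where a joint would pass 70% of its speed; a pose out of reach is approached as far as the arm can. A call is refused whole if a number of a shift passes 4.17 or a number of a turn 0.125, either way. A call with a gripper value outside its range is refused whole. The fingers move at their own pace and stop on an object; "force" is the grip in N (left out, the last holds). Time passes only in rows, so rows that do not move let the fingers close. It gives the time, the measured TCP pose, the force, the opening and the grip force at its end, in the units of the state.
- observe(): the state, without advancing time (a new reading comes with each control period).
- cams.get_image(name): name is "scene" or "top" or "wrist"; returns (picture, depth): 420x560x3 uint8, red, green, blue; 420x560 float32, m along the optical axis (not along the pixel's ray), 0 where there is no reading.
- cams.calibration(name): a dict with "vertical_fov" (degrees; the focal length in pixels is half the picture's height over the tangent of half this angle, whatever the lens; pixels are square), "cx", "cy" (the principal point, pixels), "view" (4x4, takes a point from world to camera coordinates); the wrist camera has in their place "tool_from_camera" (4x4, takes a point from camera to tool coordinates, whose origin is the TCP and whose axes are the flange's). Camera axes: x right, y up, looking along -z (the intrinsics and any distortion apply to the point x, -y, -z); pixel columns grow to the right and rows downward; lengths in m; the calibration is good to about 2 mm. A picture is of the moment at which its call begins: read the wrist's pose just before it. calibration takes no time and is no camera call.
- ticket.close_job(): hands the job in; it is judged then, once.
Trained networks look in the newest picture that a camera, given by its name, has taken for a name from the list of things; names that differ only in an ending like _2 or _b are one class to them, and where a whole thing is asked for, a point or a joint stands for the part that bears it (a point fixed in the world has none). Each returns a list of dicts, best first, with "p" (0 to 1); they miss things now and then, are a little off and sometimes report something else, mostly with a low value. They report only what shows in the picture. A call takes as long as a camera call.
- cams.spot_in(camera, query): "box" ([centre column, centre row, width, height] as shares, 0 to 1, of the picture: columns of its width, rows of its height, round what is visible of it).
- cams.outline_of(camera, query): "mask" (420x560 bool, what is visible of it) and "box" ([centre column, centre row, width, height] as shares, 0 to 1, of the picture: columns of its width, rows of its height, round what is visible of it).
- cams.mark_of(camera, query): "location" ([column, row] as shares, 0 to 1, of the picture: columns of its width, rows of its height: a listed point, or the origin of a listed thing).
The state is a dict: "time_s": time; "q": joint angles; "qvel": joint speeds; "joint_efforts": joint torques, N m; "position": TCP position; "tool_rot": TCP orientation; "ft_force": force on the tool from outside, world axes, zero at the start; "wrist_torque": the same for the moment, N m; "grip_width": finger opening in m; "gripper_force": force on a finger pad.
Only numpy, scipy, OpenCV 4.12 (cv2) and the standard library are available. Lean on these libraries where they do the work, as an engineer would, in place of code of your own. Each camera call takes 0.05 s, during which the arm holds its last target. There are 200 camera calls.

### The job

Clear the lab bench: with closed fingers, sweep the three loose orange tube caps along the bench through the open side of the low white tray, until each lies flat and wholly inside the tray. Only push them, never pick one up, and leave the brown vials and the wash bottle standing where they are. Finish with the hand clear of everything.

Things in the scene. Friction and masses are not known exactly. Their poses are not given: they have to be found in the camera images.
- cap_a: Orange screw cap of a sample tube, a disc 34 mm in diameter and 16 mm high with a ribbed side, about 12 g, loose, lying flat on the bench and free to slide; origin at the centre of its underside.
- cap_b: Orange screw cap of a sample tube, a disc 34 mm in diameter and 16 mm high with a ribbed side, about 12 g, loose, lying flat on the bench and free to slide; origin at the centre of its underside.
- cap_c: Orange screw cap of a sample tube, a disc 34 mm in diameter and 16 mm high with a ribbed side, about 12 g, loose, lying flat on the bench and free to slide; origin at the centre of its underside.
- tray: Low white tray fixed to the bench, 158 mm along x, 120 mm along y; origin at the centre of its underside, z up. Walls 4 mm thick, 22 mm high on three sides (x = -77, x = +77, y = -58 mm); the side y = +60 mm is open (150 mm wide) and faces the caps. Floor 2 mm thick from the back wall to y = +45 mm, then a smooth ramp down to the bench at y = +60 mm, up which pushed caps slide.
- vial_a: Brown sample vial with a white cap and a narrow white label band, standing upright, 28 mm in diameter and 58 mm high, about 50 g, loose; origin at the centre of its underside. Not to be disturbed. It stands in line among the caps.
- vial_b: Brown sample vial with a white cap and a narrow white label band, standing upright, 28 mm in diameter and 58 mm high, about 50 g, loose; origin at the centre of its underside. Not to be disturbed. It stands behind the caps, away from the tray.
- wash_bottle: White squeeze wash bottle with a blue band and a bent spout, standing upright, 68 mm in diameter, 203 mm high, about 350 g, loose; origin at the centre of its underside; the spout points along its -x. Not to be disturbed. (A fixed grey instrument 210 mm high stands out of the way, 50 mm or more beyond the tray.)

How it is judged:
By the outcome, as a careful person would: the job done as asked, in the order asked, and still so for the second after the job is handed in, with the robot touching nothing.
It also fails if it takes over 56 s, if anything falls off the work surface, if the arm or the gripper's body presses on something with over 40 N, if the wrist force passes 120 N, or if a joint passes its speed limit or range.

## Working session

There is one attempt and no reset: what is moved stays moved. The work goes in short steps, Python scripts to look and compute and a tool call to move; the robot and the scene stay as the last step left them, time stands still between calls to the robot, and variables do not carry over. Pictures are saved under pics/ and viewed, at most 10 in all, crops included, and the job is handed in when it is done.

Besides the shell and the picture viewer there is one more tool, called after "Request:" by a JSON object that holds its "name" and its "arguments", one argument or row to a line. move_arm: Moves the arm, as the interface text tells. Its arguments: {"type":"object","properties":{"jaw":{"type":"array","items":{"type":"number"}},"dp":{"type":"array","items":{"type":"array","items":{"type":"number"}}},"turn":{"type":"array","items":{"type":"array","items":{"type":"number"}}},"force":{"type":"number"}},"required":["jaw","dp","turn"]}

```bash
mkdir -p pics
cat > h.py <<'E'
import numpy as np, cv2
from rig import observe, cams, ticket
def toworld(name,u,v,d):
    c=cams.calibration(name); f=210/np.tan(np.radians(c["vertical_fov"])/2)
    p=np.array([(u-c["cx"])/f*d,-(v-c["cy"])/f*d,-d,1])
    return (np.linalg.inv(np.array(c["view"]))@p)[:3]
def onplane(name,u,v,z):
    a=toworld(name,u,v,.1);b=toworld(name,u,v,1.)
    return a+(b-a)*(z-a[2])/(b[2]-a[2])
E
python3 - <<'E'
from h import *
s=observe();print(s["time_s"],np.round(s["tool_rot"],3).tolist())
print({k:(np.round(v,3).tolist()) for k,v in cams.calibration("top").items() if not isinstance(v,str)})
for n in ["top","scene"]:
    im,d=cams.get_image(n);cv2.imwrite(f"pics/{n}0.png",im[:,:,::-1]);np.save(f"{n}d.npy",d)
for q,z in [("cap_a",.016),("vial_a",.058),("wash_bottle",.15),("tray",.01)]:
    for r in cams.outline_of("top",q):
        v,u=np.nonzero(r["mask"])
        if len(u)==0: continue
        dd=np.load("topd.npy")
        P=np.array([toworld("top",a,b,dd[b,a]) for a,b in list(zip(u,v))[::max(1,len(u)//400)] if dd[b,a]>0])
        print(q,round(r["p"],2),len(u),np.round(r["box"],3),"mid",onplane("top",r["box"][0]*560,r["box"][1]*420,z).round(3),"med",np.median(P,0).round(3),P.min(0).round(3),P.max(0).round(3))
E
```

```text
0.0 [[-0.923, 0.386, -0.001], [0.386, 0.923, -0.001], [0.0, -0.001, -1.0]]
{'vertical_fov': 48.959, 'cx': 283.203, 'cy': 208.359, 'view': [[0.009, -1.0, 0.009, 0.038], [0.993, 0.01, 0.114, -0.587], [-0.114, 0.008, 0.993, -0.848], [0.0, 0.0, 0.0, 1.0]]}
cap_a 0.73 268 [0.5   0.646 0.031 0.042] mid [0.467 0.048 0.016] med [0.47  0.05  0.016] [ 0.452  0.033 -0.006] [0.487 0.068 0.021]
cap_a 0.67 225 [0.495 0.505 0.026 0.046] mid [0.581 0.055 0.016] med [0.583 0.055 0.016] [0.568 0.04  0.008] [0.599 0.071 0.021]
cap_a 0.65 286 [0.509 0.414 0.036 0.039] mid [0.657 0.04  0.016] med [0.659 0.039 0.016] [ 0.642  0.022 -0.006] [0.68  0.058 0.021]
vial_a 0.57 190 [0.504 0.568 0.029 0.038] mid [0.528 0.045 0.058] med [0.525 0.047 0.057] [ 0.513  0.033 -0.004] [0.541 0.061 0.062]
vial_a 0.56 226 [0.319 0.541 0.031 0.03 ] mid [0.547 0.237 0.058] med [0.549 0.237 0.057] [0.537 0.227 0.005] [0.563 0.253 0.062]
tray 0.74 1782 [0.26  0.344 0.094 0.125] mid [0.714 0.318 0.01 ] med [0.684 0.283 0.121] [ 0.654  0.262 -0.002] [0.766 0.347 0.208]
tray 0.57 5944 [0.742 0.53  0.132 0.226] mid [ 0.564 -0.216  0.01 ] med [ 0.567 -0.218  0.002] [ 0.47  -0.293 -0.003] [ 0.657 -0.144  0.025]
tray 0.45 262 [0.514 0.416 0.03  0.04 ] mid [0.656 0.035 0.01 ] med [0.659 0.038 0.016] [ 0.642  0.02  -0.003] [0.678 0.054 0.021]
```

View pics/top0.png

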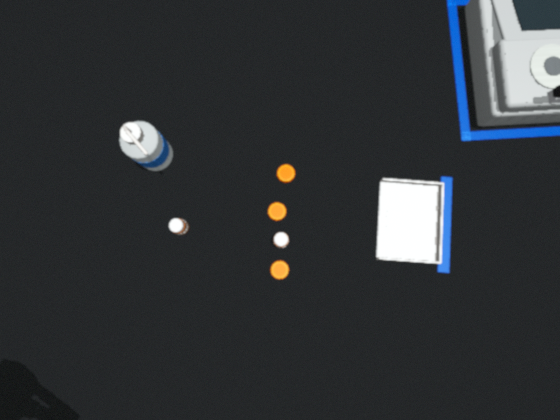

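View pics/scene0.png

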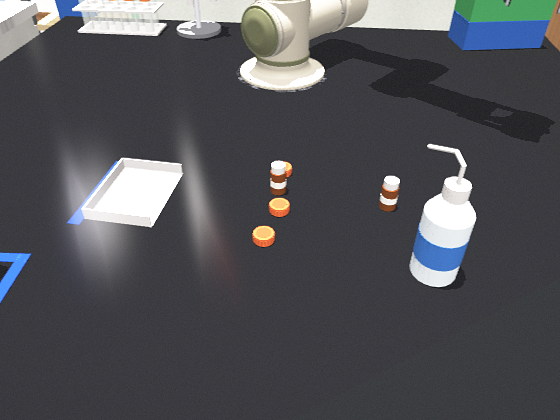

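Run:
```python
from h import *
d=np.load("topd.npy");v,u=np.mgrid[0:420,0:560]
P=np.array([toworld("top",a,b,d[b,a]) for a,b in zip(u.ravel(),v.ravel())]).reshape(420,560,3)
im=cv2.imread("pics/top0.png")
# tray rim
m=(P[...,2]>.017)&(P[...,2]<.03)&(P[...,1]<-.1)&(P[...,1]>-.32)&(d>0)&(abs(P[...,0]-.56)<.13)
q=P[m][:,:2].astype(np.float32);r=cv2.minAreaRect(q*1000);print(r,cv2.boxPoints(r).round())
np.save("P.npy",P)
m=(P[...,2]>.03)&(d>0)&(abs(P[...,0]-.5)<.35)
n,l,s,c=cv2.connectedComponentsWithStats(m.astype(np.uint8))
for i in range(1,n):
    if s[i,4]>60: p=P[l==i];print(s[i],p.min(0).round(3),p.max(0).round(3),np.median(p,0).round(3))
```

```text
Traceback (most recent call last):
  File "h.py", line 4, in toworld
    c=cams.calibration(name); f=210/np.tan(np.radians(c["vertical_fov"])/2)
ValueError: time passes only in moves, steps and waits
```

The top picture shows caps at about (286,173), (277,211) and (280,270). The vials are at (280,240) and (178,226), the bottle at (148,146), and the tray spans columns 377–444 and rows 178–264, open to the left (+y). The scene view agrees. I'll refine the tray corners next.

```bash
cat > h.py <<'E'
import numpy as np, cv2
from rig import observe, cams, ticket
_c={}
def toworld(name,u,v,d):
    if name not in _c: _c[name]=cams.calibration(name)
    c=_c[name]; f=210/np.tan(np.radians(c["vertical_fov"])/2)
    u,v,d=np.broadcast_arrays(*[np.asarray(t,float) for t in (u,v,d)])
    p=np.stack([(u-c["cx"])/f*d,-(v-c["cy"])/f*d,-d,np.ones_like(d)],-1)
    return (p@np.linalg.inv(np.array(c["view"])).T)[...,:3]
def onplane(name,u,v,z):
    a=toworld(name,u,v,.1);b=toworld(name,u,v,1.)
    return a+(b-a)*(z-a[2])/(b[2]-a[2])
E
python3 - <<'E'
from h import *
d=np.load("topd.npy");v,u=np.mgrid[0:420,0:560]
P=toworld("top",u,v,d)
m=(P[...,2]>.017)&(P[...,2]<.03)&(P[...,1]<-.1)&(P[...,1]>-.32)&(d>0)&(abs(P[...,0]-.56)<.13)
q=P[m][:,:2].astype(np.float32);r=cv2.minAreaRect(q*1000);print(r,cv2.boxPoints(r).round().tolist())
m=(P[...,2]>.03)&(d>0)&(abs(P[...,0]-.5)<.35)
n,l,s,c=cv2.connectedComponentsWithStats(m.astype(np.uint8))
for i in range(1,n):
    if s[i,4]>60: p=P[l==i];print(s[i],p.min(0).round(3),p.max(0).round(3),np.median(p,0).round(3))
im=cv2.imread("pics/top0.png")[...,::-1].astype(int)
m=((im[...,0]>180)&(im[...,2]<80)).astype(np.uint8)
n,l,s,c=cv2.connectedComponentsWithStats(m)
for i in range(1,n):
    if s[i,4]>60: p=P[l==i];print("cap",s[i],onplane("top",*c[i],.014).round(4))
sh=[(378,178),(376,260),(444,264),(445,181)]
for a in sh: print(a,onplane("top",*a,.022).round(3))
E
```

```text
((567.6160278320312, -205.82772827148438), (120.98640441894531, 158.48182678222656), 86.48661041259766) [[485.0, -261.0], [643.0, -271.0], [650.0, -150.0], [492.0, -141.0]]
[ 477   60   83   64 4715] [ 0.758 -0.498  0.03 ] [ 0.85  -0.337  0.18 ] [ 0.796 -0.385  0.112]
[ 120  121   50   47 1697] [0.653 0.261 0.03 ] [0.731 0.332 0.208] [0.685 0.284 0.123]
[170 219  17  15 199] [0.537 0.228 0.03 ] [0.563 0.253 0.062] [0.55  0.239 0.057]
[274 232  15  15 170] [0.514 0.034 0.04 ] [0.541 0.06  0.062] [0.527 0.047 0.057]
cap [277 164  18  18 249] [0.6597 0.0392 0.014 ]
cap [268 202  18  18 254] [0.5841 0.0561 0.014 ]
cap [271 261  18  18 255] [0.4703 0.0501 0.014 ]
(378, 178) [ 0.65  -0.142  0.022]
(376, 260) [ 0.49  -0.135  0.022]
(444, 264) [ 0.484 -0.266  0.022]
(445, 181) [ 0.645 -0.273  0.022]
```

Request:
{"name": "move_arm", "arguments": {
  "jaw": [0, 0, 0, 0, 0, 0, 0, 0, 0, 0, 0, 0],
  "dp": [
    [0, 0, 0],
    [0, 0, 0],
    [0, 0, 0],
    [0, 0, 0],
    [0, 0, 0],
    [-1.3, -3.7, 0],
    [-1.3, -3.7, 0],
    [-1.3, -3.7, 0],
    [-1.3, -3.7, 0],
    [-1.3, -3.7, 0],
    [-1.3, -3.7, 0],
    [-1.3, -3.7, 0]
  ],
  "turn": [
    [0, 0, -0.121],
    [0, 0, -0.121],
    [0, 0, -0.121],
    [0, 0, -0.121],
    [0, 0, -0.121],
    [0, 0, 0],
    [0, 0, 0],
    [0, 0, 0],
    [0, 0, 0],
    [0, 0, 0],
    [0, 0, 0],
    [0, 0, 0]
  ]
}}

```text
time_s: 1.3
position: [0.3554, 0.2713, 0.2315]
tool_rot: [[-0.978, -0.208, 0.0], [-0.208, 0.978, 0.0], [-0.0, 0.0, -1.0]]
ft_force: [0.6, 0.2, 0.7]
grip_width: 0.0001
gripper_force: 0.0
```

Request:
{"name": "move_arm", "arguments": {
  "jaw": [0, 0, 0, 0, 0, 0, 0, 0, 0, 0, 0, 0],
  "dp": [
    [-1.33, -3.8, 0],
    [-1.33, -3.8, 0],
    [-1.33, -3.8, 0],
    [-1.33, -3.8, 0],
    [-1.33, -3.8, 0],
    [0, 0, 3.5],
    [0, 0, 3.5],
    [0, 0, 3.5],
    [0, 0, 3.5],
    [0, 0, 3.5],
    [0, 0, 2.5],
    [0, 0, 0.5]
  ],
  "turn": [
    [0, 0, 0],
    [0, 0, 0],
    [0, 0, 0],
    [0, 0, 0],
    [0, 0, 0],
    [0, 0, 0],
    [0, 0, 0],
    [0, 0, 0],
    [0, 0, 0],
    [0, 0, 0],
    [0, 0, 0],
    [0, 0, 0]
  ]
}}

```text
time_s: 2.3
position: [0.4574, 0.1009, 0.0231]
tool_rot: [[-0.978, -0.207, -0.007], [-0.208, 0.978, 0.0], [0.006, 0.002, -1.0]]
ft_force: [-0.8, -0.8, -0.4]
grip_width: 0.0002
gripper_force: 0.0
```

Run:
```python
from h import *
s=observe();print(s["position"])
im,d=cams.get_image("scene");cv2.imwrite("pics/s1.png",cv2.resize(im[100:300,180:460,::-1],(784,560)))
```

```text
[0.45743035 0.10094709 0.02307239]
```

View pics/s1.png

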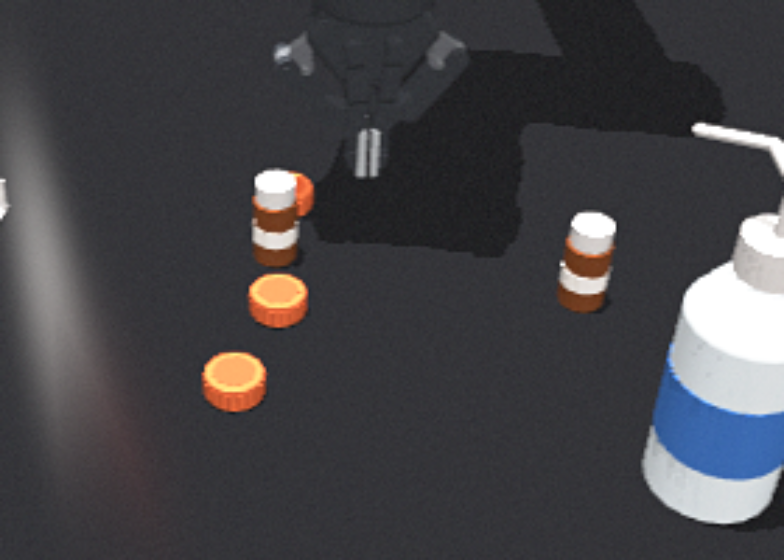

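The caps and vials are undisturbed. The closed fingers stand at (370,150) behind cap c, and the linkage flares only along the push direction.

Request:
{"name": "move_arm", "arguments": {
  "jaw": [0, 0, 0, 0, 0, 0, 0, 0, 0, 0, 0, 0],
  "dp": [
    [-0.2, 0, 1.0],
    [0, 0, 0.6],
    [0, 0, 0],
    [0, -1.0, 0],
    [0, -1.2, 0],
    [0, -1.4, 0],
    [0, -1.4, 0],
    [0, -1.4, 0],
    [0, -1.4, 0],
    [0, -1.4, 0],
    [0, -1.4, 0],
    [0, -1.4, 0]
  ],
  "turn": [
    [0, 0, 0],
    [0, 0, 0],
    [0, 0, 0],
    [0, 0, 0],
    [0, 0, 0],
    [0, 0, 0],
    [0, 0, 0],
    [0, 0, 0],
    [0, 0, 0],
    [0, 0, 0],
    [0, 0, 0],
    [0, 0, 0]
  ]
}}

```text
time_s: 3.35
position: [0.4868, -0.0175, 0.0113]
tool_rot: [[-0.978, -0.207, 0.002], [-0.207, 0.978, -0.001], [-0.002, -0.001, -1.0]]
ft_force: [-0.4, 0.5, -0.6]
grip_width: -0.0004
gripper_force: 0.0
```

Request:
{"name": "move_arm", "arguments": {
  "jaw": [0, 0, 0, 0, 0, 0, 0, 0, 0, 0, 0, 0],
  "dp": [
    [0, -1.4, 0.2],
    [0, -1.4, 0.2],
    [0, -1.4, 0],
    [0, -1.4, 0],
    [0, -1.4, 0],
    [0, -1.4, 0],
    [0, -1.4, 0],
    [0, -1.4, 0],
    [0, -1.4, 0],
    [0, -1.4, 0],
    [0, -1.2, 0],
    [0, -1.0, 0]
  ],
  "turn": [
    [0, 0, 0],
    [0, 0, 0],
    [0, 0, 0],
    [0, 0, 0],
    [0, 0, 0],
    [0, 0, 0],
    [0, 0, 0],
    [0, 0, 0],
    [0, 0, 0],
    [0, 0, 0],
    [0, 0, 0],
    [0, 0, 0]
  ]
}}

```text
time_s: 4.35
position: [0.5211, -0.1734, 0.011]
tool_rot: [[-0.978, -0.207, 0.005], [-0.207, 0.978, 0.002], [-0.005, 0.001, -1.0]]
ft_force: [-4.2, 22.4, 40.5]
grip_width: -0.0003
gripper_force: 27.1
```

```bash
cat > look.py <<'E'
import sys
from h import *
s=observe();print(s["time_s"],s["position"].round(4) if hasattr(s["position"],"round") else s["position"])
im,d=cams.get_image("top")
cv2.imwrite(sys.argv[1],cv2.resize(im[120:330,160:500,::-1],(680,420)))
im=im.astype(int)
T=np.array([.5676,-.2058]);R=np.array([[.998,.061],[-.061,.998]])
m=((im[...,0]>150)&(im[...,2]<80)).astype(np.uint8)
n,l,st,c=cv2.connectedComponentsWithStats(m)
for i in range(1,n):
    if st[i,4]>20: w=onplane("top",*c[i],.015);print("cap",st[i].tolist(),w.round(4),"tray",((w[:2]-T)@R).round(3))
E
python3 look.py pics/t1.png
```

```text
4.35 [ 0.5211 -0.1734  0.011 ]
cap [277, 164, 18, 18, 262] [0.6595 0.0393 0.015 ] tray [0.077 0.25 ]
cap [268, 202, 18, 19, 270] [0.5837 0.0561 0.015 ] tray [0.    0.262]
```

View pics/t1.png

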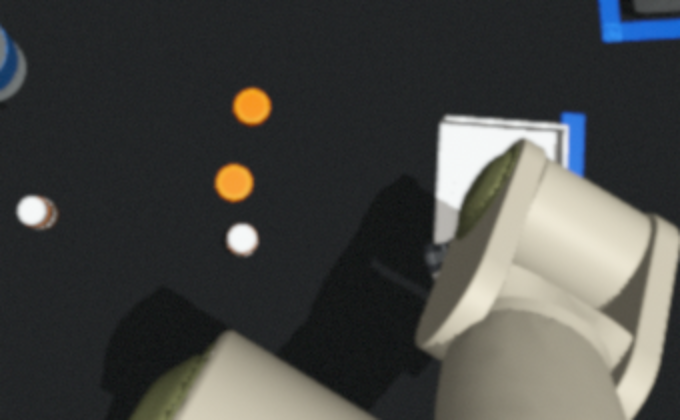

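Request:
{"name": "move_arm", "arguments": {
  "jaw": [0, 0, 0, 0],
  "dp": [
    [0, 0.3, -1.0],
    [0, 0.7, -2.0],
    [0, 2.0, -3],
    [0, 3.0, -3]
  ],
  "turn": [
    [0, 0, 0],
    [0, 0, 0],
    [0, 0, 0],
    [0, 0, 0]
  ]
}}

```text
time_s: 4.73
position: [0.5076, -0.1179, 0.0975]
tool_rot: [[-0.979, -0.205, 0.001], [-0.205, 0.979, -0.001], [-0.001, -0.001, -1.0]]
ft_force: [0.4, -0.3, 0.5]
grip_width: 0.0001
gripper_force: 0.0
```

Run:
```python
from h import *
a,d=cams.get_image("wrist");b,_=cams.get_image("scene")
cv2.imwrite("pics/w2.png",np.hstack([cv2.resize(a,(400,300)),cv2.resize(b[120:270,40:240],(400,300))])[:,:,::-1])
```

```text
(no output)
```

View pics/w2.png

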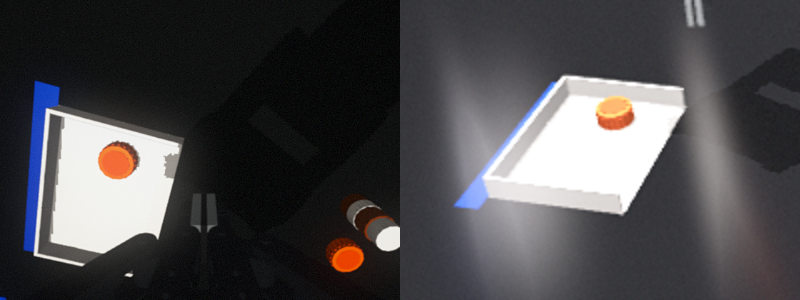

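Cap c lies flat inside the tray. The force at the end was fingers scraping the tray floor, so I'll find the bench contact height before the next push.

Request:
{"name": "move_arm", "arguments": {
  "jaw": [0, 0, 0, 0, 0, 0, 0, 0, 0, 0, 0, 0],
  "dp": [
    [0, 0, -1],
    [0, 0, -1],
    [0, 0, 0],
    [-0.82, 2.92, 0],
    [-0.82, 2.92, 0],
    [-0.82, 2.92, 0],
    [-0.82, 2.92, 0],
    [-0.82, 2.92, 0],
    [-0.82, 2.92, 0],
    [-0.82, 2.92, 0],
    [-0.82, 2.92, 0],
    [0, 0, 0]
  ],
  "turn": [
    [0, 0, 0.09],
    [0, 0, 0.09],
    [0, 0, 0.09],
    [0, 0, 0],
    [0, 0, 0],
    [0, 0, 0],
    [0, 0, 0],
    [0, 0, 0],
    [0, 0, 0],
    [0, 0, 0],
    [0, 0, 0],
    [0, 0, 0]
  ]
}}

```text
time_s: 5.83
position: [0.5884, 0.1162, 0.1157]
tool_rot: [[-0.998, 0.057, 0.001], [0.057, 0.998, 0.001], [-0.001, 0.001, -1.0]]
ft_force: [-0.7, 0.1, -0.9]
grip_width: 0.0003
gripper_force: 0.0
```

```bash
python3 look.py pics/t2.png
```

```text
5.8333 [0.5884 0.1162 0.1157]
cap [283, 164, 12, 18, 184] [0.6597 0.0346 0.015 ] tray [0.077 0.246]
cap [275, 202, 11, 19, 169] [0.5834 0.0503 0.015 ] tray [0.    0.257]
cap [399, 235, 16, 15, 198] [ 0.5247 -0.1962  0.015 ] tray [-0.043  0.007]
```

Request:
{"name": "move_arm", "arguments": {
  "jaw": [0, 0, 0, 0, 0, 0],
  "dp": [
    [0, 0, 2.5],
    [0, 0, 2.5],
    [0, 0, 2.5],
    [0, 0, 1.6],
    [0, 0, 0.5],
    [0, 0, 0]
  ],
  "turn": [
    [0, 0, 0],
    [0, 0, 0],
    [0, 0, 0],
    [0, 0, 0],
    [0, 0, 0],
    [0, 0, 0]
  ]
}}

```text
time_s: 6.38
position: [0.5868, 0.1116, 0.0188]
tool_rot: [[-0.998, 0.062, -0.002], [0.062, 0.998, -0.0], [0.002, -0.0, -1.0]]
ft_force: [0.6, -1.2, -0.6]
grip_width: -0.0002
gripper_force: 0.0
```

Request:
{"name": "move_arm", "arguments": {
  "jaw": [0, 0, 0],
  "dp": [
    [0, 0, 0.4],
    [0, 0, 0],
    [0, 0, 0]
  ],
  "turn": [
    [0, 0, 0],
    [0, 0, 0],
    [0, 0, 0]
  ]
}}

```text
time_s: 6.63
position: [0.5877, 0.1126, 0.0167]
tool_rot: [[-0.998, 0.061, 0.002], [0.061, 0.998, -0.0], [-0.002, 0.0, -1.0]]
ft_force: [-0.8, -0.2, -1.0]
grip_width: -0.0002
gripper_force: 0.0
```

Request:
{"name": "move_arm", "arguments": {
  "jaw": [0, 0, 0],
  "dp": [
    [0, 0, 0.3],
    [0, 0, 0],
    [0, 0, 0]
  ],
  "turn": [
    [0, 0, 0],
    [0, 0, 0],
    [0, 0, 0]
  ]
}}

```text
time_s: 6.88
position: [0.5872, 0.1129, 0.0129]
tool_rot: [[-0.998, 0.061, 0.0], [0.061, 0.998, -0.0], [-0.0, 0.0, -1.0]]
ft_force: [0.1, -0.3, 0.4]
grip_width: -0.0001
gripper_force: 0.0
```

Request:
{"name": "move_arm", "arguments": {
  "jaw": [0, 0, 0],
  "dp": [
    [0, 0, 0.3],
    [0, 0, 0],
    [0, 0, 0]
  ],
  "turn": [
    [0, 0, 0],
    [0, 0, 0],
    [0, 0, 0]
  ]
}}

```text
time_s: 7.13
position: [0.5871, 0.1129, 0.0096]
tool_rot: [[-0.998, 0.061, -0.0], [0.061, 0.998, -0.0], [0.0, -0.0, -1.0]]
ft_force: [-0.4, -0.1, 0.6]
grip_width: 0.0002
gripper_force: 0.0
```

Request:
{"name": "move_arm", "arguments": {
  "jaw": [0, 0, 0],
  "dp": [
    [0, 0, 0.2],
    [0, 0, 0],
    [0, 0, 0]
  ],
  "turn": [
    [0, 0, 0],
    [0, 0, 0],
    [0, 0, 0]
  ]
}}

```text
time_s: 7.38
position: [0.5871, 0.1129, 0.0077]
tool_rot: [[-0.998, 0.061, -0.0], [0.061, 0.998, -0.0], [0.0, -0.0, -1.0]]
ft_force: [-0.5, -1.3, 0.1]
grip_width: 0.0001
gripper_force: 0.0
```

Request:
{"name": "move_arm", "arguments": {
  "jaw": [0, 0, 0, 0, 0, 0, 0, 0, 0, 0, 0, 0],
  "dp": [
    [0, -1.0, -0.1],
    [0, -1.2, 0],
    [0, -1.4, 0],
    [0, -1.4, 0],
    [0, -1.4, 0],
    [0, -1.4, 0],
    [0, -1.4, 0],
    [0, -1.4, 0],
    [0, -1.4, 0],
    [0, -1.4, 0],
    [0, -1.4, 0],
    [0, -1.4, 0]
  ],
  "turn": [
    [0, 0, 0],
    [0, 0, 0],
    [0, 0, 0],
    [0, 0, 0],
    [0, 0, 0],
    [0, 0, 0],
    [0, 0, 0],
    [0, 0, 0],
    [0, 0, 0],
    [0, 0, 0],
    [0, 0, 0],
    [0, 0, 0]
  ]
}}

```text
time_s: 8.38
position: [0.5772, -0.0503, 0.0088]
tool_rot: [[-0.998, 0.061, 0.0], [0.061, 0.998, -0.0], [-0.0, -0.0, -1.0]]
ft_force: [-0.1, 0.5, 0.0]
grip_width: 0.0005
gripper_force: 0.2
```

Request:
{"name": "move_arm", "arguments": {
  "jaw": [0, 0, 0, 0, 0, 0],
  "dp": [
    [0, -1.4, -0.1],
    [0, -1.4, -0.1],
    [0, -1.4, -0.1],
    [0, -1.4, -0.1],
    [0, -1.4, 0],
    [0, -1.4, 0]
  ],
  "turn": [
    [0, 0, 0],
    [0, 0, 0],
    [0, 0, 0],
    [0, 0, 0],
    [0, 0, 0],
    [0, 0, 0]
  ]
}}

```text
time_s: 8.88
position: [0.5722, -0.1341, 0.0129]
tool_rot: [[-0.998, 0.061, 0.0], [0.061, 0.998, -0.0], [-0.0, -0.0, -1.0]]
ft_force: [0.2, 0.7, 0.4]
grip_width: 0.0
gripper_force: 0.1
```

Request:
{"name": "move_arm", "arguments": {
  "jaw": [0, 0, 0],
  "dp": [
    [0, -1.2, 0],
    [0, -1.2, 0],
    [0, -1.2, 0]
  ],
  "turn": [
    [0, 0, 0],
    [0, 0, 0],
    [0, 0, 0]
  ]
}}

```text
time_s: 9.13
position: [0.5699, -0.1697, 0.0127]
tool_rot: [[-0.998, 0.061, -0.0], [0.061, 0.998, 0.0], [0.0, 0.0, -1.0]]
ft_force: [-0.4, 0.9, -0.1]
grip_width: 0.0001
gripper_force: 0.0
```

Request:
{"name": "move_arm", "arguments": {
  "jaw": [0, 0, 0],
  "dp": [
    [0, -1.1, 0],
    [0, -0.9, 0],
    [0, 0, 0]
  ],
  "turn": [
    [0, 0, 0],
    [0, 0, 0],
    [0, 0, 0]
  ]
}}

```text
time_s: 9.38
position: [0.5689, -0.1904, 0.0128]
tool_rot: [[-0.998, 0.062, 0.0], [0.062, 0.998, -0.001], [-0.0, -0.001, -1.0]]
ft_force: [0.0, 0.0, -0.2]
grip_width: 0.0
gripper_force: 0.0
```

Request:
{"name": "move_arm", "arguments": {
  "jaw": [0, 0, 0, 0, 0, 0, 0, 0, 0, 0, 0, 0],
  "dp": [
    [0, 0.5, -1.5],
    [0, 1, -3],
    [0, 0, -3],
    [0, 0, -3],
    [-0.59, 3.53, 0],
    [-0.59, 3.53, 0],
    [-0.59, 3.53, 0],
    [-0.59, 3.53, 0],
    [-0.59, 3.53, 0],
    [-0.59, 3.53, 0],
    [-0.59, 3.53, 0],
    [-0.59, 3.53, 0]
  ],
  "turn": [
    [0, 0, 0],
    [0, 0, 0],
    [0, 0, 0.066],
    [0, 0, 0.066],
    [0, 0, 0],
    [0, 0, 0],
    [0, 0, 0],
    [0, 0, 0],
    [0, 0, 0],
    [0, 0, 0],
    [0, 0, 0],
    [0, 0, 0]
  ]
}}

```text
time_s: 10.38
position: [0.6703, 0.0969, 0.1178]
tool_rot: [[-0.982, 0.191, -0.0], [0.191, 0.982, 0.0], [0.0, 0.0, -1.0]]
ft_force: [-0.2, 0.1, 0.2]
grip_width: -0.0001
gripper_force: 0.0
```

```bash
python3 look.py pics/t3.png
```

```text
10.3833 [0.6703 0.0969 0.1178]
cap [291, 166, 4, 14, 45] [0.6594 0.0261 0.015 ] tray [0.077 0.237]
cap [406, 214, 17, 15, 202] [ 0.5669 -0.2126  0.015 ] tray [-0.    -0.007]
cap [399, 235, 16, 16, 203] [ 0.5247 -0.1962  0.015 ] tray [-0.043  0.007]
```

View pics/t3.png

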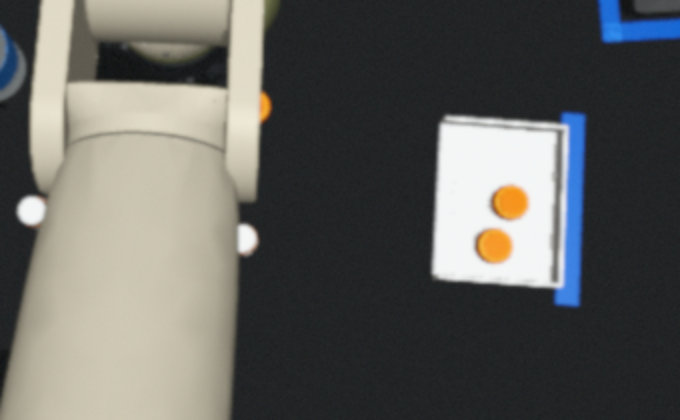

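Caps b and c are both inside the tray at (510,202) and (494,246), with the vials in place. Next I'll lower the hand behind cap a.

Request:
{"name": "move_arm", "arguments": {
  "jaw": [0, 0, 0, 0, 0, 0, 0],
  "dp": [
    [0, 0, 2.5],
    [0, 0, 2.5],
    [0, 0, 2.5],
    [0, 0, 2.0],
    [0, 0, 0.9],
    [0, 0, 0.4],
    [0, 0, 0]
  ],
  "turn": [
    [0, 0, 0],
    [0, 0, 0],
    [0, 0, 0],
    [0, 0, 0],
    [0, 0, 0],
    [0, 0, 0],
    [0, 0, 0]
  ]
}}

```text
time_s: 11.02
position: [0.6701, 0.0947, 0.0096]
tool_rot: [[-0.982, 0.191, -0.001], [0.191, 0.982, 0.0], [0.001, -0.0, -1.0]]
ft_force: [-0.7, -0.5, 0.5]
grip_width: 0.0002
gripper_force: 0.0
```

Request:
{"name": "move_arm", "arguments": {
  "jaw": [0, 0, 0, 0, 0, 0, 0, 0, 0, 0, 0, 0],
  "dp": [
    [0, 0, 0],
    [-0.4, 0, 0],
    [0, -1.2, 0],
    [0, -1.4, 0],
    [0, -1.4, 0],
    [0, -1.4, 0],
    [0, -1.4, 0],
    [0, -1.4, 0],
    [0, -1.4, 0],
    [0, -1.4, 0],
    [0, -1.4, 0],
    [0, -1.4, 0]
  ],
  "turn": [
    [0, 0, 0.068],
    [0, 0, 0],
    [0, 0, 0],
    [0, 0, 0],
    [0, 0, 0],
    [0, 0, 0],
    [0, 0, 0],
    [0, 0, 0],
    [0, 0, 0],
    [0, 0, 0],
    [0, 0, 0],
    [0, 0, 0]
  ]
}}

```text
time_s: 12.02
position: [0.6381, -0.0413, 0.0098]
tool_rot: [[-0.966, 0.258, 0.0], [0.258, 0.966, -0.0], [-0.0, -0.0, -1.0]]
ft_force: [0.8, 0.9, 0.1]
grip_width: 0.0001
gripper_force: 0.1
```

Request:
{"name": "move_arm", "arguments": {
  "jaw": [0, 0, 0, 0, 0, 0, 0],
  "dp": [
    [0, -1.4, 0],
    [0, -1.4, 0],
    [0, -1.4, -0.1],
    [0, -1.4, -0.1],
    [0, -1.0, 0],
    [0, 0, 0],
    [0, 1.5, 0]
  ],
  "turn": [
    [0, 0, 0],
    [0, 0, 0],
    [0, 0, 0],
    [0, 0, 0],
    [0, 0, 0],
    [0, 0, 0],
    [0, 0, 0]
  ]
}}

```text
time_s: 12.6
position: [0.6251, -0.0912, 0.0118]
tool_rot: [[-0.965, 0.261, 0.0], [0.261, 0.965, -0.0], [-0.0, -0.0, -1.0]]
ft_force: [0.2, -0.1, 0.3]
grip_width: -0.0002
gripper_force: 0.0
```

```bash
python3 look.py pics/t4.png
python3 - <<'E'
from h import *
a,d=cams.get_image("scene")
im=a.astype(int)
m=((im[...,0]>150)&(im[...,2]<90)&(im[...,0]-im[...,1]>60)).astype(np.uint8)
n,l,st,c=cv2.connectedComponentsWithStats(m)
for i in range(1,n):
    if st[i,4]>15: print(st[i].tolist(),onplane("scene",*c[i],.012).round(4))
E
```

```text
12.6 [ 0.6251 -0.0912  0.0118]
[138, 168, 18, 17, 110] [ 0.5351 -0.1932  0.012 ]
[121, 186, 19, 13, 108] [ 0.5798 -0.2089  0.012 ]
[159, 201, 20, 19, 256] [ 0.6185 -0.126   0.012 ]
```

Request:
{"name": "move_arm", "arguments": {
  "jaw": [0, 0, 0, 0, 0, 0, 0, 0],
  "dp": [
    [0, 0, 0],
    [0, 0, 0],
    [0.85, 0, -0.1],
    [0, -1.0, 0],
    [0, -1.2, 0],
    [0, -1.2, 0],
    [0, -1.2, 0],
    [0, -1.2, 0]
  ],
  "turn": [
    [0, 0, -0.1],
    [0, 0, -0.1],
    [0, 0, 0],
    [0, 0, 0],
    [0, 0, 0],
    [0, 0, 0],
    [0, 0, 0],
    [0, 0, 0]
  ]
}}

```text
time_s: 13.37
position: [0.6134, -0.1482, 0.0128]
tool_rot: [[-0.998, 0.062, 0.0], [0.062, 0.998, -0.0], [-0.0, -0.0, -1.0]]
ft_force: [0.6, 0.3, 0.1]
grip_width: 0.0
gripper_force: 0.0
```

Request:
{"name": "move_arm", "arguments": {
  "jaw": [0, 0, 0, 0],
  "dp": [
    [0, -1.2, 0],
    [0, -1.2, 0],
    [0, -0.8, 0],
    [0, 0, 0]
  ],
  "turn": [
    [0, 0, 0],
    [0, 0, 0],
    [0, 0, 0],
    [0, 0, 0]
  ]
}}

```text
time_s: 13.7
position: [0.6113, -0.1805, 0.0127]
tool_rot: [[-0.998, 0.063, 0.0], [0.063, 0.998, -0.0], [-0.0, -0.0, -1.0]]
ft_force: [0.1, -0.2, 0.3]
grip_width: 0.0002
gripper_force: 0.0
```

Now I'll retreat, rise and move back toward the robot so the view is clear.

Request:
{"name": "move_arm", "arguments": {
  "jaw": [0, 0, 0, 0, 0, 0, 0, 0, 0, 0, 0, 0],
  "dp": [
    [0, 0.5, -1.5],
    [0, 1, -3],
    [0, 0, -4],
    [0, 0, -4],
    [0, 0, -4],
    [0, 0, -3],
    [2.0, 3, 0],
    [2.0, 3, 0],
    [3.0, 2, 0],
    [3.0, 2, 0],
    [3.0, 0, 0],
    [0, 0, 0]
  ],
  "turn": [
    [0, 0, 0],
    [0, 0, 0],
    [0, 0, 0],
    [0, 0, 0],
    [0, 0, 0],
    [0, 0, 0],
    [0, 0, 0],
    [0, 0, 0],
    [0, 0, 0],
    [0, 0, 0],
    [0, 0, 0],
    [0, 0, 0]
  ]
}}

```text
time_s: 14.7
position: [0.4841, -0.0533, 0.208]
tool_rot: [[-0.998, 0.059, -0.003], [0.059, 0.998, 0.001], [0.003, 0.001, -1.0]]
ft_force: [0.8, 1.1, 0.7]
grip_width: -0.0001
gripper_force: 0.0
```

```bash
python3 look.py pics/t5.png
python3 - <<'E'
from h import *
a,_=cams.get_image("scene");t=cv2.imread("pics/t5.png")
cv2.imwrite("pics/f5.png",np.hstack([cv2.resize(t,(400,300)),cv2.resize(a[120:420,0:500,::-1],(400,300))]))
E
```

```text
14.7 [ 0.4841 -0.0533  0.208 ]
cap [401, 192, 17, 16, 199] [ 0.6093 -0.2029  0.015 ] tray [0.041 0.005]
cap [406, 214, 17, 14, 174] [ 0.5686 -0.2135  0.015 ] tray [ 0.001 -0.008]
```

View pics/f5.png

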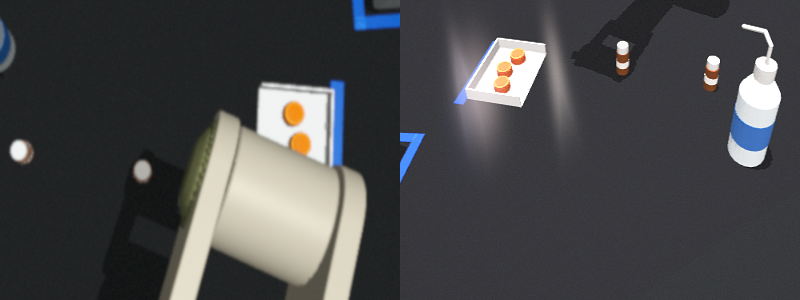

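All three caps lie flat in the tray: in the scene half they are at (518,56), (504,69) and (502,84). Both vials and the bottle are standing in place, and the hand is clear. I'll hand the job in.

```bash
python3 -c "
from rig import ticket
print(ticket.close_job())"
```

```text
the job is handed in; nothing more can be done
None
```

I swept all three caps into the tray, where they lie flat; the vials and wash bottle still stand in place, the hand is clear, and the job is handed in at about 15 s. During the first sweep the wrist briefly read about 46 N at the tray; I didn't pin down the cause, and the other two sweeps showed no such force.

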